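# Angle a box section past the pillar into the jig

## Task

Push the loose length of box section along the bench into the bay of the jig: feed the end away from the pillar in first, at an angle, then swing the other end round past the pillar, and leave the piece fully home, flat on the bench and flush against the back fence along its whole length. Only push it, with the fingertips or the outside of the fingers: do not grip it, put the fingers astride it or lift it. Leave the tin, the coupling and the wrench where they are, and finish with the robot clear of everything.

Things in the scene. Friction and masses are not known exactly. Their poses are not given: they have to be found in the camera images.
- jig: Fixed steel jig: back fence (40 mm high, 14 thick, feet to 59 mm behind its inner face) with a cheek at each end: a bay open towards the robot, its floor the bench. Origin on the bench at the middle of the fence's inner face; x out through the fence (away from the robot), y along it, z up. Bay inside: y -148 to +148 mm; cheeks 14 mm thick, 40 high, from the fence to x = -70 mm.
- pillar: Dark steel round pillar, 25 mm in diameter, 55 high, fixed to the bench before one half of the bay: at jig x = -130 mm and jig y = +94 or -94 mm (either side is possible). Origin at the centre of its foot. It leaves a way in of 229 mm, measured along the fence, between it and the opposite cheek: less than the piece's length.
- plug: Flush steel disc 25 mm across (about 1 mm high, seen only: things slide freely over it) that closes the unused pillar socket, at the mirrored place on the other side. Origin at its centre.
- tube: The piece: a loose length of plain aluminium square box section, 240 mm long, 30 mm wide and 30 mm high, 0.28 to 0.56 kg, lying on the bench on the robot's side of the pillar. It slides on the bench with dry friction. Origin at the centre of its underside; x along its length, z up. Fully home, its centre line lies 15 mm in front of the fence's inner face.
- end_a (a point): Centre of the piece's end face at +x (120 mm from its middle, 15 mm above its underside).
- end_b (a point): Centre of the piece's end face at -x (120 mm from its middle, 15 mm above its underside).
- tin: Closed tin can, 60 mm in diameter, 75 mm high, loose, standing beside the jig. Not to be disturbed. Origin at the centre of its underside.
- coupling: Steel pipe coupling, a ring 56 mm outside, 40 mm inside, 40 mm high, loose, standing beside the jig. Not to be disturbed. Origin at the centre of its underside.
- wrench: Steel wrench 170 mm long lying behind the fence, loose. Not to be disturbed. Origin under its middle; x along its length.
Things that resemble listed ones, but are neither listed nor needed, are in the scene too. What is meant by the tube is not green, and is the smaller of those in its own colour.

How it is judged (in metres and radians):
On the way:
1. one end of the piece is inside the bay while the piece still lies at an angle of more than 0.25 rad to the fence (x of any of end_a, end_b in the frame of jig above -0.07 m and angle between the x axis of tube and the y axis of jig, either way round above 0.25 rad), for 0.1 s.
At the end, for the whole second after the job is handed in: The piece lies flat and at rest in the bay, both of its ends between the cheeks and within 8 mm of lying flush against the back fence (x of each of end_a, end_b in the frame of jig above -0.023 m and y of end_a in the frame of jig between -0.153 and 0.153 m and y of end_b in the frame of jig between -0.153 and 0.153 m and height (world z) of tube below 0.006 m and angle between tube's own z axis and vertical below 0.06 rad and linear speed of tube below 0.01 m/s and angular speed of tube below 0.05 rad/s); the robot touches nothing.
It fails at once if the piece is lifted or tipped off the bench (more than 12 mm, or 0.15 rad) (height (world z) of tube above 0.012 m or angle between tube's own z axis and vertical above 0.15 rad).
It fails at once if the piece is gripped or straddled: the space between the finger pads is occupied by it (x of the grasp point in the frame of tube between -0.115 and 0.115 m and y of the grasp point in the frame of tube between -0.01 and 0.01 m and z of the grasp point in the frame of tube below 0.04 m).
It fails at once if the tin is moved by more than 20 mm or tipped (distance of tin from where it was at the start of the episode above 0.02 m or angle between tin's own z axis and vertical above 0.3 rad).
It fails at once if the coupling is moved by more than 20 mm or tipped (distance of coupling from where it was at the start of the episode above 0.02 m or angle between coupling's own z axis and vertical above 0.3 rad).
It fails at once if the wrench is moved by more than 20 mm or tipped (distance of wrench from where it was at the start of the episode above 0.02 m or angle between wrench's own z axis and vertical above 0.3 rad).
It also fails if it takes over 64 s, if anything falls off the work surface, if the arm or the gripper's body presses on something with over 40 N, if the wrist force passes 120 N, or if a joint passes its speed limit or range.

## Robot

A 6-joint arm with a two-finger parallel gripper is mounted at the origin on the work surface. World frame = base frame: x ahead of the robot, y to its left, z up, the work surface at z = 0. Lengths are in mm, angles in rad, forces in N, time in s.
With the tool pointing down it reaches from about 350 to 975 mm from the base axis. Payload 7.1 kg.
Tool frame: the origin (TCP) lies at the very end of the fingers, on their centre line; the grasp point (between the pads) lies 19 mm behind it (ctrl.tcp_to_grasp is the distance from the TCP to the grasp point, in mm); z points along the fingers, x is the direction in which the jaws open and shut, and the axes are right-handed (so a half turn about z gives the same grasp; the last joint's range is limited). The gripper opens to 88 mm and grips with 3 to 60 N. Pads are 20 mm wide; open, the fingers measure 115 mm over their backs; the gripper's body (75 mm by 178 mm) begins 61 mm behind the grasp point.
Start: joints at [-1.184, 0.423, 1.63, -0, 1.089, -0.019], TCP at [246.737, -574.218, 222.675] pointing down, gripper open.
Joint ranges: [-3, 3], [-0.9, 2.11], [0.09, 2.58], [-1.31, 4.45], [0.11, 2.69], [-2.54, 2.54]. Speed limits (rad/s): [2.39, 2.39, 3.01, 3.14, 3.14, 3.14].

## Interface

Orientations are given as a rotation vector (axis times angle).
In Python, from workcell import get_obs, viewer, ctrl, masks_of gives the robot as it stands. The module is installed in compiled form; this text tells all that it offers.
- The arm moves only by the shell command python3 -m inch 'ROWS'. ROWS is JSON, a list of rows, each an object of numbers: "tx", "ty", "tz": the shift along the tool's x, y, z in cm; "ax", "ay", "az": the turn, a rotation vector about the tool's x, y, z in degrees; "jaw": the opening, from 0 (shut) to 1 (fully open). In form: [{"tx": .., "ty": .., "tz": .., "ax": .., "ay": .., "az": .., "jaw": ..}, ...]. A call has 1 to 12 rows; each row shifts and turns the commanded pose from where the row before left it, along the tool's axes as they then stand; what a row does not reach is not made up. A row lasts 1/8 s, in which the tool goes at most 62.5 mm and 10.7 degrees, less where a joint would pass 70% of its speed; a pose out of reach is approached as far as the arm can. A call is refused whole if a number of a shift passes 6.25 or a number of a turn 10.7, either way. A call with a gripper value outside its range is refused whole. The fingers move at their own pace and stop on an object; the grip force is fixed at half the most. Time passes only in rows, so rows that do not move let the fingers close. It gives the time, the measured TCP pose, the force and the opening at its end, in the units of the state.
- get_obs(): the state, without advancing time (a new reading comes with each control period).
- viewer.get_image(name): name is "scene" or "top"; returns (picture, depth): 384x512x3 uint8, red, green, blue; 384x512 float32, mm along the optical axis (not along the pixel's ray), 0 where there is no reading.
- viewer.get_calibration(name): a dict with "fx", "fy", "cx", "cy" (pixels), "distortion" ([k1, k2, p1, p2, k3] as OpenCV has them; the pictures are not rectified), "rvec" (rotation vector, rad) and "tvec" (3), from world to camera coordinates, as OpenCV has them. Camera axes: x right, y down, z forward; pixel columns grow to the right and rows downward; lengths in mm; the calibration is good to about 2 mm. A picture is of the moment at which its call begins. get_calibration takes no time and is no camera call.
- ctrl.close_job(): hands the job in, once; it reports no verdict.
Trained networks look in the newest picture that a camera, given by its name, has taken for a name from the list of things; names that differ only in an ending like _2 or _b are one class to them, and where a whole thing is asked for, a point or a joint stands for the part that bears it (a point fixed in the world has none). Each returns a list of dicts, best first, with "score" (0 to 1); they miss things now and then, are a little off and sometimes report something else, mostly with a low value. They report only what shows in the picture. A call takes as long as a camera call. They do not tell look-alikes from the thing itself.
- masks_of(camera, thing): "pixels" (384x512 bool, what is visible of it) and "location" ([column, row] in pixels, amid what is visible of it).
The state is a dict: "t": time; "qpos": joint angles; "qvel": joint speeds; "joint_torque": joint torques, N m; "ee_pos": TCP position; "orientation": TCP orientation; "ft_force": force on the tool from outside, world axes, zero at the start; "moment": the same for the moment, N m; "width": finger opening in mm.
Only numpy, scipy, OpenCV 4.12 (cv2) and the standard library are available. Lean on these libraries where they do the work, as an engineer would, in place of code of your own. Each camera call takes 0.05 s, during which the arm holds its last target. There are 200 camera calls.

## Working session

There is one attempt and no reset: what is moved stays moved. The work goes in short steps, Python scripts to look and compute and a shell command to move; the robot and the scene stay as the last step left them, time stands still between calls to the robot, and variables do not carry over. Pictures are saved under pics/ and viewed, about 8 in all and at most 12, crops included, and the job is handed in when it is done.

```bash
mkdir -p pics; cat > h.py <<'E'
import numpy as np, cv2
from workcell import get_obs, viewer, ctrl, masks_of
def cal(n):
    c=viewer.get_calibration(n); K=np.array([[c['fx'],0,c['cx']],[0,c['fy'],c['cy']],[0,0,1]]); return K,np.array(c['distortion'],float),cv2.Rodrigues(np.array(c['rvec'],float))[0],np.array(c['tvec'],float)
def world(n,dep,m=None):
    K,d,R,t=cal(n); v,u=np.nonzero((dep>0) if m is None else (m&(dep>0)))
    p=cv2.undistortPoints(np.stack([u,v],1).astype(float)[:,None],K,d)[:,0]
    z=dep[v,u]; return (np.c_[p*z[:,None],z]-t)@R, u,v
def plane(n,uv,z):
    K,d,R,t=cal(n); p=cv2.undistortPoints(np.array(uv,float).reshape(-1,1,2),K,d)[:,0]
    r=np.c_[p,np.ones(len(p))]@R; c=-R.T@t; return c+r*((z-c[2])/r[:,2])[:,None]
def pix(n,P):
    K,d,R,t=cal(n); return cv2.projectPoints(np.array(P,float).reshape(-1,1,3),R,t,K,d)[0][:,0]
E
python3 - <<'E'
from h import *
for n in ('scene','top'):
    im,d=viewer.get_image(n); cv2.imwrite(f'pics/{n}0.png',cv2.resize(im[...,::-1],(800,600)))
    for th in ('jig','pillar','plug','tube','tin','coupling','wrench'):
        for r in masks_of(n,th)[:4]:
            P,_,_=world(n,d,r['pixels'])
            print(n,th,round(r['score'],2),np.round(r['location']),r['pixels'].sum(),np.round(np.median(P,0)) if len(P) else '', np.round(np.percentile(P,[3,97],axis=0)).tolist() if len(P) else '')
print(get_obs())
E
```

```text
scene jig 0.75 [257. 223.] 2811 [679. -29.  23.] [[602.0, -156.0, -0.0], [727.0, 160.0, 42.0]]
scene pillar 0.57 [200. 207.] 159 [537. -82.  35.] [[525.0, -88.0, 5.0], [543.0, -72.0, 56.0]]
scene pillar 0.24 [257. 226.] 2820 [679. -33.  23.] [[596.0, -156.0, 0.0], [730.0, 161.0, 42.0]]
scene tube 0.93 [267. 130.] 864 [445. 314.  38.] [[313.0, 231.0, 2.0], [528.0, 464.0, 42.0]]
scene tube 0.86 [216. 185.] 1292 [488.  24.  27.] [[449.0, -82.0, -0.0], [517.0, 145.0, 32.0]]
scene tube 0.67 [101. 236.] 1197 [ 410. -290.   29.] [[312.0, -361.0, 3.0], [478.0, -194.0, 33.0]]
scene coupling 0.74 [174. 255.] 575 [ 593. -228.   27.] [[563.0, -254.0, 3.0], [611.0, -206.0, 42.0]]
scene wrench 0.64 [295. 237.] 431 [760.  13.   7.] [[736.0, -65.0, -1.0], [789.0, 84.0, 10.0]]
top jig 0.76 [275. 166.] 1948 [675.   7.  34.] [[601.0, -148.0, -1.0], [730.0, 168.0, 42.0]]
top pillar 0.53 [302. 218.] 83 [527. -72.  54.] [[517.0, -84.0, 21.0], [538.0, -61.0, 56.0]]
top plug 0.58 [236. 209.] 68 [550. 114.   1.] [[540.0, 102.0, -2.0], [560.0, 125.0, 4.0]]
top tube 0.87 [140. 264.] 2157 [409. 355.  39.] [[306
[... 378 characters left out ...]
[[735.0, -55.0, 1.0], [785.0, 90.0, 10.0]]
{'t': 0.8, 'qpos': array([-1.18399037e+00,  4.23076921e-01,  1.62987687e+00, -4.13515783e-06,
        1.08862631e+00, -1.89932177e-02]), 'qvel': array([ 0.00078348,  0.00031759, -0.00145853, -0.00065448, -0.00062464,
        0.00024459]), 'joint_torque': array([ 1.20916451e-03, -5.44506812e+01, -2.74032283e+01,  6.44162111e-02,
        1.68627076e-02, -2.58853572e-05]), 'ee_pos': array([ 246.74405555, -574.2228993 ,  222.69859024]), 'orientation': array([ 2.62350820e+00, -1.72822033e+00,  1.30038361e-05]), 'ft_force': array([-0.78874663,  0.52321604, -0.07237878]), 'moment': array([ 0.02079317,  0.00271815, -0.01728143]), 'width': 87.64190675985446}
```

View pics/top0.png

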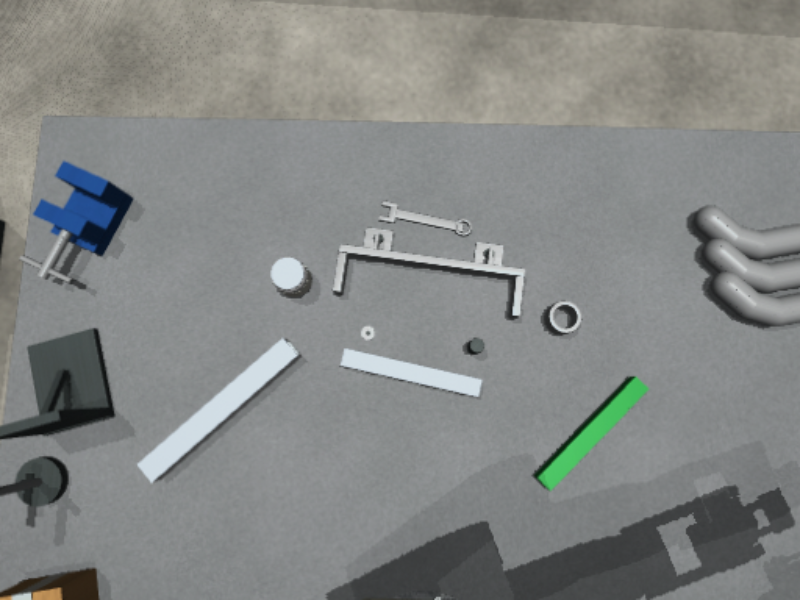

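View pics/scene0.png

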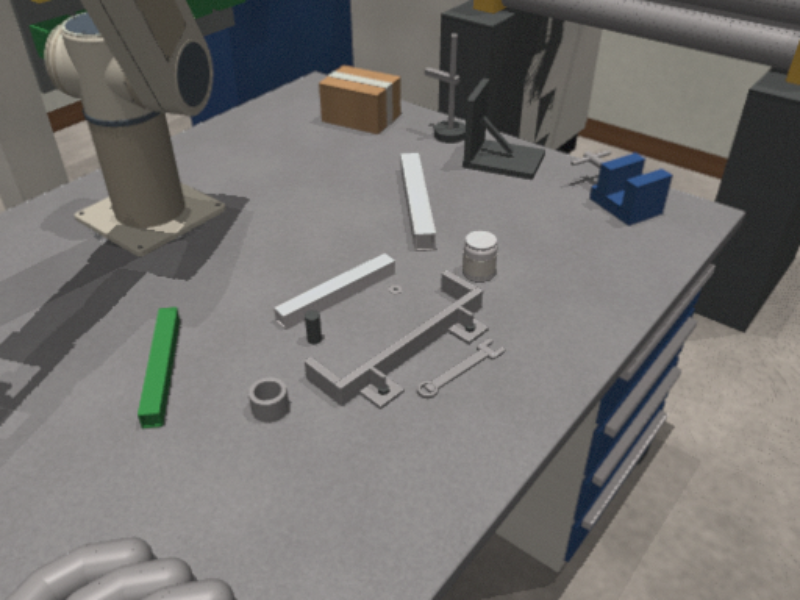

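The candidates for the piece, in enlarged top-view pixels, are:
- the green bar at (592,433)
- the long aluminium bar at (218,410), 40 mm high and about 320 mm long
- the short aluminium bar at (410,372), 30 mm high and about 240 mm long

The short aluminium bar fits: it isn't green and is the smaller of the two in its colour. The pillar at (476,346) is on the -y side and the plug at (368,333) on the +y side. I'll fit the poses and confirm with an overlay crop.

```bash
cat >> h.py <<'E'
from scipy.optimize import least_squares
def rot(a): return np.array([[np.cos(a),-np.sin(a)],[np.sin(a),np.cos(a)]])
def boxd(p,c,h):
    q=np.abs(p-c)-h; return np.linalg.norm(np.maximum(q,0),axis=1)+np.minimum(q.max(1),0)
def tubefit(n,d,near,L=240,zr=(24,36),rad=190,m=None):
    P,u,v=world(n,d,m); k=(P[:,2]>zr[0])&(P[:,2]<zr[1])&(np.hypot(*(P[:,:2]-near).T)<rad); p=P[k,:2].astype(np.float32)
    return cv2.minAreaRect(p),p
def rectfit(p,x0):
    # tube top: cost = points outside the rectangle
    f=lambda x: np.maximum(boxd((p-x[:2])@rot(x[2]),0,np.array([120,15.])),0)
    return least_squares(f,x0,loss='soft_l1',x_scale=[10,10,.1])
def jigfit(p,x0):
    def f(x):
        q=(p-x[:2])@rot(x[2])
        ds=[boxd(q,np.array(c),np.array(h)) for c,h in (((7,0),(7,162)),((-35,155),(35,7)),((-35,-155),(35,7)))]
        return np.maximum(np.min(ds,0),-1)
    return least_squares(f,x0,loss='soft_l1',x_scale=[10,10,.1])
E
python3 - <<'E'
from h import *
for n in ('scene','top'):
    im,d=viewer.get_image(n)
    P,u,v=world(n,d); k=(P[:,2]>33)&(P[:,2]<46)&(P[:,0]>575)&(P[:,0]<735)&(abs(P[:,1]-5)<185)
    p=P[k,:2]; r=jigfit(p,[660,5,-.1]); j=r.x; print(n,'jig',j.round(3),len(p),r.cost, 'zmed',np.median(P[k,2]))
    X=lambda x,y:(j[:2]+rot(j[2])@[x,y])
    print(' pillar pred',X(-130,-94).round(1),'plug',X(-130,94).round(1))
    k=(P[:,2]>15)&(np.hypot(*(P[:,:2]-X(-130,-94)).T)<25); print(' pillar pts',np.median(P[k],0), np.percentile(P[k],[5,95],axis=0).round())
    m=[r['pixels'] for r in masks_of(n,'tube') if abs(world(n,d,r['pixels'])[0][:,1].mean()-30)<40][0]
    q=world(n,d,m)[0]; q=q[(q[:,2]>24)&(q[:,2]<36)][:,:2]; mr=cv2.minAreaRect(q.astype(np.float32)); print(' rect',mr)
    t=rectfit(q,[483,32,1.35]).x; print(' tube',t.round(3))
    for nm,c,rad in (('tin',(620,210),70),('coup',(585,-222),50)):
        k=(P[:,2]>30)&(np.hypot(*(P[:,:2]-c).T)<rad); s=P[k]; print(' ',nm,s.mean(0).round(), np.percentile(s,[2,98],axis=0).round().tolist())
    big=cv2.resize(im[...,::-1],None,fx=4,fy=4,interpolation=cv2.INTER_CUBIC)
    def poly(pts,z,col):
        w=np.c_[pts,np.full(len(pts),z)]; cv2.polylines(big,[np.int32(pix(n,w)*4+2)],True,col,1)
    poly([X(*a) for a in ((0,-148),(0,148),(-70,148),(-70,162),(14,162),(14,-162),(-70,-162),(-70,-148))],40,(0,0,255))
    poly([X(-130+12.5*np.cos(a),-94+12.5*np.sin(a)) for a in np.arange(0,6.3,.3)],55,(0,255,255))
    poly([t[:2]+rot(t[2])@a for a in ((120,15),(120,-15),(-120,-15),(-120,15))],30,(0,255,0))
    c=np.int32(pix(n,[[580,0,20]])[0]*4); cv2.imwrite(f'pics/{n}1.png',big[c[1]-260:c[1]+260,c[0]-380:c[0]+380])
E
```

```text
scene jig [ 6.72946e+02  2.47200e+00 -1.16000e-01] 993 1351.7822893422922 zmed 39.27002570974528
 pillar pred [532.9 -75.8] plug [554.7 110.9]
 pillar pts [536.52213857 -80.35841189  43.20383054] [[523. -87.  18.]
 [542. -69.  57.]]
 rect ((483.44305419921875, 33.266357421875), (242.70188903808594, 36.41292190551758), 78.81139373779297)
 tube [483.833  33.053   1.376]
  tin [647. 220.  57.] [[617.0, 155.0, 31.0], [670.0, 265.0, 77.0]]
  coup [ 587. -228.   38.] [[559.0, -253.0, 31.0], [612.0, -203.0, 42.0]]
top jig [ 6.69123e+02  5.25100e+00 -1.11000e-01] 984 1015.6889710915282 zmed 39.55463252936694
 pillar pred [529.5 -73.7] plug [550.4 113.1]
 pillar pts [527.21876202 -71.46736081  54.0067827 ] [[517. -82.  24.]
 [538. -61.  57.]]
 rect ((481.11041259765625, 34.85667419433594), (238.51797485351562, 30.059078216552734), 78.78093719482422)
 tube [481.125  34.994   1.375]
  tin [636. 227.  63.] [[609.0, 158.0, 35.0], [664.0, 270.0, 78.0]]
  coup [ 582. -224.   39.] [[556.0, -250.0, 32.0], [608.0, -198.0, 44.0]]
```

View pics/top1.png

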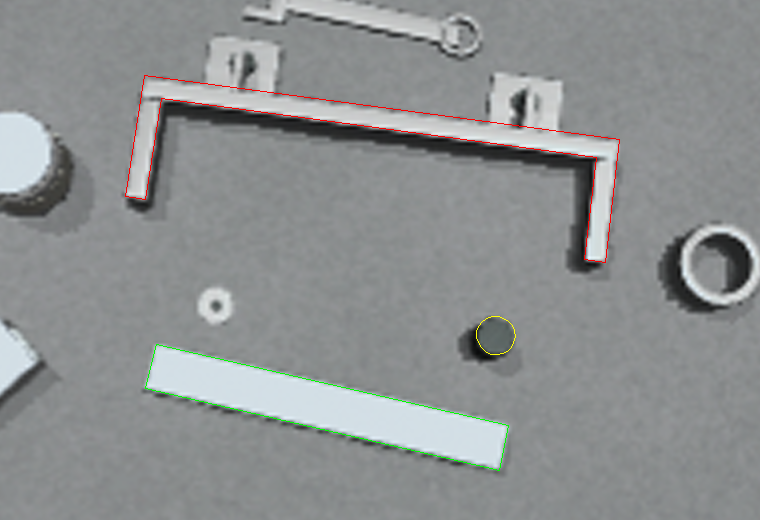

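The overlay matches the short aluminium bar (green outline, corners (155,345) to (508,425)), the jig and the pillar (495,336). So the piece is identified, with the pillar at jig y = -94. The plan is to rotate the +y end inwards with a push on the rear face, feed it from the -y end face into the +y corner, then swing the -y end round past the pillar.

First I'll close the fingers, turn the tool so its x lies along jig x, and raise it to a safe travel height.

```bash
cat >> h.py <<'E'
J=np.array([671.,3.9,-.113])
def toJ(p): return (np.asarray(p)[:2]-J[:2])@rot(J[2])
def tcp():
    o=get_obs(); R=cv2.Rodrigues(np.array(o['orientation']))[0]; a=np.arctan2(R[1,0],R[0,0])-J[2]; return toJ(o['ee_pos']),o['ee_pos'][2],a,o
def clear(x,y,ph):
    # gaps (mm): pillar, cheek +y, cheek -y, fence
    u=np.array([np.sin(ph),np.cos(ph)]);n=np.array([u[1],-u[0]]);c=np.array([x,y])
    q=np.abs([(np.array([-130,-94])-c)@u,(np.array([-130,-94])-c)@n])-[120,15]
    C=np.array([c+a*120*u+b*15*n for a in(1,-1) for b in(1,-1)])
    return np.round([np.linalg.norm(np.maximum(q,0))+min(q.max(),0)-12.5,148-C[:,1].max(),148+C[:,1].min(),-C[:,0].max()],1)
def look():
    est=[]
    for nme in ('top','scene'):
        im,d=viewer.get_image(nme)
        P,_,_=world(nme,d); near=np.array(last()[:2])
        pj=np.array([0]) if not len(P) else (P[:,:2]-J[:2])@rot(J[2])
        u=np.array([np.sin(last()[2]),np.cos(last()[2])]);n=np.array([u[1],-u[0]])
        # aluminium top surface: by height and network mask
        for r in masks_of(nme,'tube'):
            Q=world(nme,d,r['pixels'])[0]; Q=Q[(Q[:,2]>25)&(Q[:,2]<35)]
            if len(Q)<150: continue
            q=(Q[:,:2]-J[:2])@rot(J[2])
            if np.hypot(*(np.median(q,0)-near))>110: continue
            off={'top':(1.0,-1.5),'scene':(-1.5,1.0)}[nme]
            x=rectfit(q,[*near,np.pi/2-last()[2]]).x
            est.append(x); print('  ',nme,np.round([x[0],x[1],np.pi/2-x[2]],3),round(r['score'],2),len(q)); break
    e=np.mean(est,0); x=[e[0],e[1],np.pi/2-e[2]]
    open('last','w').write(' '.join(map(str,x)))
    rep(x)
def last(): return [float(a) for a in open('last').read().split()]
def rep(x=None):
    x=x or last(); u=np.array([np.sin(x[2]),np.cos(x[2])]);n=np.array([u[1],-u[0]]);c=np.array(x[:2])
    print('tube jig',np.round(x,3),'end+',(c+120*u).round(),'end-',(c-120*u).round(),'gap pillar,+ck,-ck,fence',clear(*x))
    p,z,a,o=tcp(); print('tcp jig',p.round(1),'z',round(z,1),'yaw deg',round(np.degrees(a),1),'in tube (s,n)',((p-c)@u).round(1),((p-c)@n).round(1),'t',round(o['t'],2),'F',np.round(o['ft_force'],1),'w',round(o['width'],1))
def go(s,nn,z,yaw=None):
    "move to point (s along u, nn along n) of tube: cm in tool axes, AFTER the turn"
    x=last(); u=np.array([np.sin(x[2]),np.cos(x[2])]);n=np.array([u[1],-u[0]]); goj(*(np.array(x[:2])+s*u+nn*n),z,yaw)
def goj(X,Y,z,yaw=None):
    p,z0,a,o=tcp(); b=a if yaw is None else np.radians(yaw)
    d=np.array([X,Y])-p; print('turn az',round(-np.degrees((b-a+np.pi)%(2*np.pi)-np.pi),1),'tx',round(d@[np.cos(b),np.sin(b)]/10,2),'ty',round(d@[np.sin(b),-np.cos(b)]/10,2),'tz',round((z0-z)/10,2),'-> jig',np.round([X,Y]),)
E
echo "-190.7 8.6 0.083" > last
python3 -m inch '[{"az":-10,"jaw":0},{"az":-10,"jaw":0},{"az":-10,"jaw":0},{"az":-10,"jaw":0},{"az":-10,"jaw":0},{"az":-10,"jaw":0}]'
python3 - <<'E'
from h import *
look(); go(95,-38,120,0); go(95,-38,8,0)
E
```

```text
top [-1.92113e+02  1.06450e+01  8.30000e-02] 0.9 1009
   scene [-1.88857e+02  4.75900e+00  8.00000e-02] 0.87 647
tube jig [-1.90485e+02  7.70200e+00  8.10000e-02] end+ [-181.  127.] end- [-200. -112.] gap pillar,+ck,-ck,fence [ 41.   19.5  34.9 165.8]
tcp jig [-356.3 -622.3] z 222.7 yaw deg -60.3 in tube (s,n) -641.3 -114.3 t 1.2 F [ 1.  -0.5  0.6] w 87.8
turn az -60.3 tx 13.57 ty -72.77 tz 10.27 -> jig [-221.  105.]
turn az -60.3 tx 13.57 ty -72.77 tz 21.47 -> jig [-221.  105.]$[0]: bad value
```

```bash
python3 -m inch '[{"tx":0,"ty":0,"tz":0,"ax":0,"ay":0,"az":-10,"jaw":0},{"tx":0,"ty":0,"tz":0,"ax":0,"ay":0,"az":-10,"jaw":0},{"tx":0,"ty":0,"tz":0,"ax":0,"ay":0,"az":-10,"jaw":0},{"tx":0,"ty":0,"tz":0,"ax":0,"ay":0,"az":-10,"jaw":0},{"tx":0,"ty":0,"tz":0,"ax":0,"ay":0,"az":-10,"jaw":0},{"tx":0,"ty":0,"tz":0,"ax":0,"ay":0,"az":-10,"jaw":0}]'
```

```text
t: 1.95
ee_pos: [246.8, -574.2, 222.7]
orientation: [3.137, -0.176, 0.0]
ft_force: [-0.5, -0.4, -0.1]
width: 31.8
```

```bash
r='{"tx":1.1,"ty":-6,"tz":0.8,"ax":0,"ay":0,"az":0,"jaw":0}'; python3 -m inch '[{"tx":1.1,"ty":-6,"tz":0.8,"ax":0,"ay":0,"az":0,"jaw":0},{"tx":1.1,"ty":-6,"tz":0.8,"ax":0,"ay":0,"az":0,"jaw":0},{"tx":1.1,"ty":-6,"tz":0.8,"ax":0,"ay":0,"az":0,"jaw":0},{"tx":1.1,"ty":-6,"tz":0.8,"ax":0,"ay":0,"az":0,"jaw":0},{"tx":1.1,"ty":-6,"tz":0.8,"ax":0,"ay":0,"az":0,"jaw":0},{"tx":1.1,"ty":-6,"tz":0.8,"ax":0,"ay":0,"az":0,"jaw":0},{"tx":1.1,"ty":-6,"tz":0.8,"ax":0,"ay":0,"az":0,"jaw":0},{"tx":1.1,"ty":-6,"tz":0.8,"ax":0,"ay":0,"az":0,"jaw":0},{"tx":1.1,"ty":-6,"tz":0.8,"ax":0,"ay":0,"az":0,"jaw":0},{"tx":1.1,"ty":-6,"tz":0.8,"ax":0,"ay":0,"az":0,"jaw":0},{"tx":1.1,"ty":-6,"tz":0.8,"ax":0,"ay":0,"az":0,"jaw":0},{"tx":1.1,"ty":-6,"tz":0.8,"ax":0,"ay":0,"az":0,"jaw":0}]'
python3 -c "
from h import *
go(95,-38,12,0); rep()"
```

```text
t: 3.45
ee_pos: [463.1, 127.5, 126.7]
orientation: [-3.136, 0.184, -0.001]
ft_force: [1.2, -0.6, -0.2]
width: 0.4
turn az -0.3 tx -0.01 ty -0.61 tz 11.47 -> jig [-221.  105.]
tube jig [-1.90485e+02  7.70200e+00  8.10000e-02] end+ [-181.  127.] end- [-200. -112.] gap pillar,+ck,-ck,fence [ 41.   19.5  34.9 165.8]
tcp jig [-220.6   99.4] z 126.7 yaw deg -0.3 in tube (s,n) 88.9 -37.4 t 3.45 F [ 1.2 -0.6 -0.2] w 0.4
```

```bash
python3 -m inch '[{"tx":0,"ty":0,"tz":3.8,"ax":0,"ay":0,"az":0,"jaw":0},{"tx":0,"ty":0,"tz":3.8,"ax":0,"ay":0,"az":0,"jaw":0},{"tx":0,"ty":0,"tz":3.8,"ax":0,"ay":0,"az":0,"jaw":0},{"tx":0,"ty":0,"tz":0,"ax":0,"ay":0,"az":0,"jaw":0},{"tx":1,"ty":0,"tz":0,"ax":0,"ay":0,"az":0,"jaw":0},{"tx":1,"ty":0.1,"tz":0,"ax":0,"ay":0,"az":0,"jaw":0},{"tx":1,"ty":0.2,"tz":0,"ax":0,"ay":0,"az":0,"jaw":0},{"tx":1,"ty":0.3,"tz":0,"ax":0,"ay":0,"az":0,"jaw":0},{"tx":1,"ty":0.4,"tz":0,"ax":0,"ay":0,"az":0,"jaw":0}]'
python3 -c "
from h import *
look()"
```

```text
t: 4.58
ee_pos: [511.8, 109.2, 13.0]
orientation: [-3.136, 0.185, -0.001]
ft_force: [-0.7, 0.7, 1.2]
width: 0.6
   top [-172.061    1.25     0.333] 0.62 621
   scene [-168.926   -1.543    0.342] 0.77 721
tube jig [-1.70494e+02 -1.46000e-01  3.37000e-01] end+ [-131.  113.] end- [-210. -113.] gap pillar,+ck,-ck,fence [ 41.8  29.9  29.7 116.6]
tcp jig [-170.7   86.6] z 12.6 yaw deg -0.3 in tube (s,n) 81.8 -28.9 t 4.78 F [ 0.6  0.4 -0.3] w 0.4
```

```bash
python3 -m inch '[{"tx":0.95,"ty":0.35,"tz":0,"ax":0,"ay":0,"az":0,"jaw":0},{"tx":0.9,"ty":0.4,"tz":0,"ax":0,"ay":0,"az":0,"jaw":0},{"tx":0.85,"ty":0.5,"tz":0,"ax":0,"ay":0,"az":0,"jaw":0},{"tx":0.8,"ty":0.55,"tz":0,"ax":0,"ay":0,"az":0,"jaw":0},{"tx":0.75,"ty":0.6,"tz":0,"ax":0,"ay":0,"az":0,"jaw":0},{"tx":0.7,"ty":0.65,"tz":0,"ax":0,"ay":0,"az":0,"jaw":0}]'
python3 -c "
from h import *
look()"
```

```text
t: 5.52
ee_pos: [557.0, 72.8, 12.7]
orientation: [-3.136, 0.185, -0.0]
ft_force: [0.2, 1.5, -0.0]
width: 0.5
   top [-149.044  -20.798    0.695] 0.72 407
   scene [-145.772  -23.542    0.703] 0.83 771
tube jig [-147.408  -22.17     0.699] end+ [-70.  70.] end- [-225. -114.] gap pillar,+ck,-ck,fence [32.  68.7 24.3 58.7]
tcp jig [-121.5   55.8] z 12.7 yaw deg -0.3 in tube (s,n) 76.4 -30.3 t 5.72 F [-0.3 -0.5 -0.7] w 0.3
```

```bash
python3 -m inch '[{"tx":-1.5,"ty":-1.3,"tz":0,"ax":0,"ay":0,"az":0,"jaw":0},{"tx":0,"ty":0,"tz":-4,"ax":0,"ay":0,"az":-10,"jaw":0},{"tx":0,"ty":0,"tz":-4,"ax":0,"ay":0,"az":-10,"jaw":0},{"tx":0,"ty":0,"tz":0,"ax":0,"ay":0,"az":-10,"jaw":0},{"tx":0,"ty":0,"tz":0,"ax":0,"ay":0,"az":-10,"jaw":0},{"tx":0,"ty":0,"tz":0,"ax":0,"ay":0,"az":-10,"jaw":0}]'
python3 -c "
from h import *
look();go(-146,0,12)"
```

```text
t: 6.48
ee_pos: [541.8, 89.1, 92.8]
orientation: [-2.916, -1.168, 0.001]
ft_force: [0.1, 0.2, -0.5]
width: 0.6
   top [-148.555  -21.628    0.707] 0.63 583
   scene [-145.205  -23.327    0.709] 0.6 754
tube jig [-146.88   -22.477    0.708] end+ [-69.  69.] end- [-225. -114.] gap pillar,+ck,-ck,fence [31.8 69.6 24.6 57.4]
tcp jig [-137.5   69.8] z 92.6 yaw deg 49.6 in tube (s,n) 76.2 -52.9 t 6.67 F [-0.6 -0.8  0.4] w 0.4
turn az -0.0 tx -22.23 ty 5.24 tz 8.06 -> jig [-242. -133.]
```

Now I'll move to the end face, lower, and feed along u.

```bash
python3 -m inch '[{"tx":-5.5,"ty":1.3,"tz":0,"ax":0,"ay":0,"az":0,"jaw":0},{"tx":-5.5,"ty":1.3,"tz":0,"ax":0,"ay":0,"az":0,"jaw":0},{"tx":-5.5,"ty":1.3,"tz":0,"ax":0,"ay":0,"az":0,"jaw":0},{"tx":-5.7,"ty":1.3,"tz":0,"ax":0,"ay":0,"az":0,"jaw":0},{"tx":0,"ty":0,"tz":4,"ax":0,"ay":0,"az":0,"jaw":0},{"tx":0,"ty":0,"tz":4,"ax":0,"ay":0,"az":0,"jaw":0},{"tx":0,"ty":0,"tz":0,"ax":0,"ay":0,"az":0,"jaw":0},{"tx":1,"ty":0,"tz":0,"ax":0,"ay":0,"az":0,"jaw":0},{"tx":1,"ty":0,"tz":0,"ax":0,"ay":0,"az":0,"jaw":0},{"tx":1,"ty":0,"tz":0,"ax":0,"ay":0,"az":0,"jaw":0},{"tx":1,"ty":0,"tz":0,"ax":0,"ay":0,"az":0,"jaw":0}]'
python3 -c "
from h import *
look()"
```

```text
t: 8.05
ee_pos: [447.0, -73.9, 13.4]
orientation: [2.92, 1.158, 0.001]
ft_force: [-2.0, -2.0, 2.4]
width: 0.4
   top [-132.818   -1.436    0.705] 0.62 654
   scene [-129.029   -2.681    0.7  ] 0.7 776
tube jig [-130.923   -2.059    0.703] end+ [-53.  90.] end- [-208.  -94.] gap pillar,+ck,-ck,fence [32.6 48.8 44.7 41.9]
tcp jig [-214.1 -102.9] z 12.8 yaw deg 49.8 in tube (s,n) -130.7 1.7 t 8.25 F [0.1 0.3 0. ] w 0.5
```

```bash
python3 -m inch '[{"tx":1,"ty":0,"tz":0,"ax":0,"ay":0,"az":0,"jaw":0},{"tx":1,"ty":0,"tz":0,"ax":0,"ay":0,"az":0,"jaw":0},{"tx":1,"ty":0,"tz":0,"ax":0,"ay":0,"az":0,"jaw":0},{"tx":1,"ty":0,"tz":0,"ax":0,"ay":0,"az":0,"jaw":0},{"tx":0.8,"ty":0,"tz":0,"ax":0,"ay":0,"az":0,"jaw":0}]'
python3 -c "
from h import *
look()
x=last()
print(clear(-85,38,.55),clear(-80,35,.5),clear(-70,30,.4))"
```

```text
t: 8.88
ee_pos: [481.7, -41.1, 12.6]
orientation: [-2.92, -1.158, -0.0]
ft_force: [-1.5, -0.6, -1.0]
width: 0.3
   top [-99.856  36.628   0.701] 0.61 607
   scene [-99.031  32.323   0.702] 0.69 742
tube jig [-99.443  34.476   0.702] end+ [-22. 126.] end- [-177.  -57.] gap pillar,+ck,-ck,fence [32.1 12.2 81.1 10.5]
tcp jig [-183.2  -66.4] z 12.7 yaw deg 49.7 in tube (s,n) -131.1 1.2 t 9.07 F [-0.3  0.6  0.7] w 0.5
[ 9.9 -0.1 75.9  9.5] [ 4.9  0.5 70.5  9.3] [ 5.1  1.6 61.6  9.5]
```

```bash
python3 -m inch '[{"tx":0.7,"ty":0,"tz":0,"ax":0,"ay":0,"az":0,"jaw":0},{"tx":0.5,"ty":0,"tz":0,"ax":0,"ay":0,"az":0,"jaw":0},{"tx":0,"ty":0,"tz":0,"ax":0,"ay":0,"az":0,"jaw":0},{"tx":-1.5,"ty":0,"tz":0,"ax":0,"ay":0,"az":0,"jaw":0},{"tx":0,"ty":0,"tz":-4,"ax":0,"ay":0,"az":0,"jaw":0},{"tx":0,"ty":0,"tz":-3,"ax":0,"ay":0,"az":0,"jaw":0}]'
python3 -c "
from h import *
look();go(-55,-34,12)
x=last();u=lambda p:np.array([np.sin(p),np.cos(p)]);E=np.array(x[:2])+120*u(x[2])
for p in (.65,.6,.55,.5,.45,.4,.3,.2,.1):print(p,clear(*(E-120*u(p)),p))"
```

```text
t: 9.82
ee_pos: [478.0, -44.4, 83.4]
orientation: [-2.921, -1.157, 0.001]
ft_force: [0.1, -0.3, -0.1]
width: 0.8
   top [-44.062 102.54    0.701] 0.56 659
   scene [-90.528  40.912   0.704] 0.75 711
tube jig [-67.295  71.726   0.702] end+ [ 10. 163.] end- [-145.  -20.] gap pillar,+ck,-ck,fence [ 52.  -25.  118.4 -21.7]
tcp jig [-185.7  -69.5] z 82.8 yaw deg 49.7 in tube (s,n) -184.3 0.8 t 10.03 F [-0.4 -0.8 -0.2] w 0.8
turn az -0.0 tx 12.92 ty -3.49 tz 7.08 -> jig [-129.   52.]
0.65 [ 45.1 -24.4 111.2 -22.2]
0.6 [ 41.1 -23.8 104.8 -22.6]
0.55 [ 40.2 -23.2  98.9 -23. ]
0.5 [ 40.6 -22.5  93.5 -23.4]
0.45 [ 40.2 -21.8  88.7 -23.7]
0.4 [ 41.  -21.2  84.4 -24. ]
0.3 [ 51.3 -19.8  77.6 -24.6]
0.2 [ 69.3 -18.3  73.1 -24.9]
0.1 [ 90.8 -16.8  71.  -25.2]
```

```bash
sed -i "s/            est.append(x); print/            ext=np.ptp(np.percentile((q-x[:2])@[np.cos(x[2]),np.sin(x[2])],[1,99])); ok=ext>222; est+=[x] if ok else []; print(ok,round(ext),end='');print/" h.py
echo "-91.5 42.5 .703">last
python3 -c "
from h import *
look();go(-55,-34,12)
x=last();u=lambda p:np.array([np.sin(p),np.cos(p)]);E=np.array(x[:2])+120*u(x[2])
for p in (.65,.6,.55,.5,.45,.4,.3,.2,.1):print(p,clear(*(E-120*u(p)),p))"
```

```text
False 161   top [-90.47   47.324   0.7  ] 0.7 640
True 233   scene [-91.595  40.911   0.702] 0.69 761
tube jig [-91.595  40.911   0.702] end+ [-14. 133.] end- [-169.  -51.] gap pillar,+ck,-ck,fence [31.   5.8 87.6  2.6]
tcp jig [-186.3  -69.1] z 81.7 yaw deg 49.7 in tube (s,n) -145.2 -1.3 t 10.22 F [-0.7 -0.2 -0.3] w 0.4
turn az -0.0 tx 9.02 ty -3.28 tz 6.97 -> jig [-153.   21.]
0.65 [19.1  6.4 80.4  2.2]
0.6 [ 8.7  7.  74.   1.7]
0.55 [ 2.   7.6 68.1  1.3]
0.5 [ 1.9  8.3 62.7  0.9]
0.45 [ 1.9  8.9 57.9  0.6]
0.4 [ 1.7  9.6 53.6  0.3]
0.3 [18.2 11.  46.8 -0.2]
0.2 [41.3 12.5 42.3 -0.6]
0.1 [65.2 14.  40.2 -0.8]
```

```bash
python3 -m inch '[{"tx":0,"ty":0.8,"tz":3.5,"ax":0,"ay":0,"az":0,"jaw":0},{"tx":0,"ty":0,"tz":3.5,"ax":0,"ay":0,"az":0,"jaw":0},{"tx":0.9,"ty":0,"tz":0,"ax":0,"ay":0,"az":0,"jaw":0},{"tx":0.7,"ty":0,"tz":0,"ax":0,"ay":0,"az":0,"jaw":0},{"tx":0.6,"ty":-0.1,"tz":0,"ax":0,"ay":0,"az":0,"jaw":0},{"tx":0.6,"ty":-0.1,"tz":0,"ax":0,"ay":0,"az":0,"jaw":0}]'
python3 -c "
from h import *
look()
x=last();u=lambda p:np.array([np.sin(p),np.cos(p)]);E=np.array(x[:2])+120*u(x[2])
for p in (.65,.6,.55,.5,.45,.4,.3,.2,.1):print(p,clear(*(E-120*u(p)),p))"
```

```text
t: 10.98
ee_pos: [496.9, -31.8, 13.4]
orientation: [-2.917, -1.164, 0.022]
ft_force: [-30.1, -50.4, 27.8]
width: 0.5
False 143   top [-86.759  56.027   0.709] 0.92 588
True 232   scene [-89.835  47.095   0.701] 0.96 761
tube jig [-89.835  47.095   0.701] end+ [-12. 139.] end- [-167.  -45.] gap pillar,+ck,-ck,fence [34.8 -0.5 93.7  1. ]
tcp jig [-169.2  -55.1] z 13.4 yaw deg 49.9 in tube (s,n) -129.3 5.3 t 11.18 F [-21.2 -31.5  17.1] w 0.3
0.65 [23.8  0.1 86.7  0.5]
0.6 [14.3  0.7 80.2  0.1]
0.55 [ 8.4  1.4 74.3 -0.4]
0.5 [ 8.2  2.  69.  -0.7]
0.45 [ 8.3  2.7 64.2 -1.1]
0.4 [ 7.9  3.4 59.9 -1.4]
0.3 [20.8  4.8 53.1 -1.9]
0.2 [42.7  6.2 48.6 -2.3]
0.1 [66.3  7.7 46.5 -2.5]
```

```bash
python3 -m inch '[{"tx":-1.5,"ty":0,"tz":0,"ax":0,"ay":0,"az":0,"jaw":0},{"tx":0,"ty":0,"tz":-4,"ax":0,"ay":0,"az":0,"jaw":0},{"tx":0,"ty":-4.3,"tz":-3,"ax":0,"ay":0,"az":0,"jaw":0},{"tx":4.5,"ty":0,"tz":0,"ax":0,"ay":0,"az":0,"jaw":0},{"tx":4.5,"ty":0,"tz":0,"ax":0,"ay":0,"az":0,"jaw":0},{"tx":0,"ty":0,"tz":0,"ax":0,"ay":0,"az":0,"jaw":0}]'
python3 -c "
from h import *
rep();go(-55,-36,12)"
```

```text
t: 11.92
ee_pos: [532.1, 56.1, 84.5]
orientation: [2.917, 1.161, 0.009]
ft_force: [-0.1, -0.5, 1.0]
width: 0.3
tube jig [-89.835  47.095   0.701] end+ [-12. 139.] end- [-167.  -45.] gap pillar,+ck,-ck,fence [34.8 -0.5 93.7  1. ]
tcp jig [-143.9   36.2] z 84.5 yaw deg 49.9 in tube (s,n) -43.2 -34.3 t 11.93 F [-0.1 -0.5  1. ] w 0.3
turn az -0.0 tx -1.18 ty -0.17 tz 7.25 -> jig [-153.   28.]
```

```bash
python3 -m inch '[{"tx":-1.2,"ty":-0.3,"tz":3.6,"ax":0,"ay":0,"az":0,"jaw":0},{"tx":0,"ty":0,"tz":3.6,"ax":0,"ay":0,"az":0,"jaw":0},{"tx":0,"ty":0.8,"tz":0,"ax":0,"ay":0,"az":0,"jaw":0},{"tx":0,"ty":0.9,"tz":0,"ax":0,"ay":0,"az":-2.5,"jaw":0},{"tx":0,"ty":0.9,"tz":0,"ax":0,"ay":0,"az":-3.2,"jaw":0},{"tx":0,"ty":0.9,"tz":0,"ax":0,"ay":0,"az":-3.2,"jaw":0},{"tx":0,"ty":0.9,"tz":0,"ax":0,"ay":0,"az":-3.2,"jaw":0}]'
python3 -c "
from h import *
look()"
```

```text
t: 12.8
ee_pos: [550.4, 16.9, 12.5]
orientation: [2.781, 1.461, 0.001]
ft_force: [-1.5, -0.4, -0.6]
width: 0.3
False 58   top [-72.596  36.103   0.483] 0.63 218
True 232   scene [-69.525  33.731   0.488] 0.8 771
tube jig [-69.525  33.731   0.488] end+ [-13. 140.] end- [-126.  -72.] gap pillar,+ck,-ck,fence [ 8.7  1.2 68.7  0. ]
tcp jig [-121.1   -0.2] z 12.0 yaw deg 61.7 in tube (s,n) -54.1 -29.6 t 13.0 F [ 0.1 -0.2  0.5] w 0.7
```

```bash
python3 -m inch '[{"tx":0.1,"ty":0.8,"tz":0,"ax":0,"ay":0,"az":-3,"jaw":0},{"tx":0.1,"ty":0.9,"tz":0,"ax":0,"ay":0,"az":-3.2,"jaw":0},{"tx":0.1,"ty":0.9,"tz":0,"ax":0,"ay":0,"az":-3.2,"jaw":0},{"tx":0.1,"ty":0.9,"tz":0,"ax":0,"ay":0,"az":-3.2,"jaw":0}]'
python3 -c "
from h import *
look()"
```

```text
t: 13.5
ee_pos: [581.6, 3.7, 11.1]
orientation: [-2.604, -1.756, 0.001]
ft_force: [-1.6, 0.6, -0.5]
width: 0.3
False 61   top [-56.58   30.809   0.331] 0.56 237
True 235   scene [-47.74   27.295   0.267] 0.85 796
tube jig [-47.74   27.295   0.267] end+ [-16. 143.] end- [-79. -88.] gap pillar,+ck,-ck,fence [24.8  1.  55.6  1.6]
tcp jig [-88.3 -10.1] z 11.1 yaw deg 74.3 in tube (s,n) -46.8 -29.2 t 13.7 F [-0.8  0.6 -0.2] w 0.5
```

```bash
python3 -m inch '[{"tx":-0.1,"ty":0.9,"tz":0,"ax":0,"ay":0,"az":-3.3,"jaw":0},{"tx":-0.1,"ty":0.9,"tz":0,"ax":0,"ay":0,"az":-3.3,"jaw":0},{"tx":-0.1,"ty":0.9,"tz":0,"ax":0,"ay":0,"az":-3.3,"jaw":0},{"tx":-0.1,"ty":0.7,"tz":0,"ax":0,"ay":0,"az":-3,"jaw":0}]'
python3 -c "
from h import *
look()"
```

```text
t: 14.2
ee_pos: [612.6, -10.0, 10.8]
orientation: [-2.39, -2.037, 0.001]
ft_force: [-1.6, 0.4, 1.3]
width: 0.3
False 67   top [-27.508  28.419   0.068] 0.58 260
  return _methods._mean(a, axis=axis, dtype=dtype,
  ret = ret.dtype.type(ret / rcount)
Traceback (most recent call last):
  File "h.py", line 57, in look
    e=np.mean(est,0); x=[e[0],e[1],np.pi/2-e[2]]
                         ~^^^
IndexError: invalid index to scalar variable.
```

```bash
python3 -m inch '[{"tx":0,"ty":0.5,"tz":0,"ax":0,"ay":0,"az":-1.5,"jaw":0},{"tx":0,"ty":0.4,"tz":0,"ax":0,"ay":0,"az":0,"jaw":0},{"tx":0,"ty":0.2,"tz":0,"ax":0,"ay":0,"az":0,"jaw":0}]'
echo "-18 27 .03">last; python3 -c "
from h import *
rep()"
```

```text
t: 14.78
ee_pos: [624.2, -11.8, 10.6]
orientation: [-2.365, -2.068, 0.001]
ft_force: [-2.5, 0.9, 2.8]
width: 0.4
tube jig [-18.    27.     0.03] end+ [-14. 147.] end- [-22. -93.] gap pillar,+ck,-ck,fence [80.9  0.6 54.6 -0.6]
tcp jig [-44.7 -20.9] z 10.6 yaw deg 88.8 in tube (s,n) -48.6 -25.2 t 14.78 F [-2.5  0.9  2.8] w 0.4
```

```bash
python3 -m inch '[{"tx":0,"ty":0.3,"tz":0,"ax":0,"ay":0,"az":0,"jaw":0},{"tx":0,"ty":0.2,"tz":0,"ax":0,"ay":0,"az":0,"jaw":0}]'; python3 -m inch '[{"tx":0,"ty":0.1,"tz":0,"ax":0,"ay":0,"az":0,"jaw":0}]'
```

```text
t: 15.02
ee_pos: [625.2, -12.1, 10.1]
orientation: [-2.36, -2.064, 0.01]
ft_force: [-14.5, 2.2, 11.6]
width: 0.3
t: 15.15
ee_pos: [625.2, -12.0, 10.0]
orientation: [-2.359, -2.063, 0.012]
ft_force: [-16.7, 2.2, 13.5]
width: 0.2
```

Firm contact now, so the -y half is home. I'll back off, lift and check the whole length.

```bash
python3 -m inch '[{"tx":0,"ty":-2,"tz":0,"ax":0,"ay":0,"az":0,"jaw":0},{"tx":0,"ty":-3,"tz":-3,"ax":0,"ay":0,"az":0,"jaw":0},{"tx":0,"ty":-5,"tz":-3,"ax":0,"ay":0,"az":0,"jaw":0},{"tx":0,"ty":-5,"tz":-3,"ax":0,"ay":0,"az":0,"jaw":0},{"tx":0,"ty":-5,"tz":-2,"ax":0,"ay":0,"az":0,"jaw":0},{"tx":0,"ty":-5,"tz":0,"ax":0,"ay":0,"az":0,"jaw":0}]'
python3 - <<'E'
from h import *
im,d=viewer.get_image('top'); cv2.imwrite('pics/top2.png',cv2.resize(im[80:240,160:400,::-1],(780,520),interpolation=cv2.INTER_CUBIC))
im,d=viewer.get_image('scene'); cv2.imwrite('pics/scene2.png',cv2.resize(im[150:270,150:350,::-1],(800,480),interpolation=cv2.INTER_CUBIC))
look()
E
```

```text
t: 15.9
ee_pos: [382.7, 20.9, 122.2]
orientation: [2.363, 2.066, 0.006]
ft_force: [0.2, 0.0, -0.2]
width: 0.2
True 233   top [-1.8548e+01  2.7305e+01  2.0000e-03] 0.96 927
True 236   scene [-2.0169e+01  2.6328e+01 -1.9000e-02] 0.69 540
tube jig [-1.9359e+01  2.6817e+01 -8.0000e-03] end+ [-20. 147.] end- [-18. -93.] gap pillar,+ck,-ck,fence [84.2  1.1 54.7  3.3]
tcp jig [-286.6  -15.7] z 121.1 yaw deg 88.8 in tube (s,n) -40.2 -267.6 t 16.2 F [ 0.1  0.1 -0.2] w -0.3
```

View pics/top2.png

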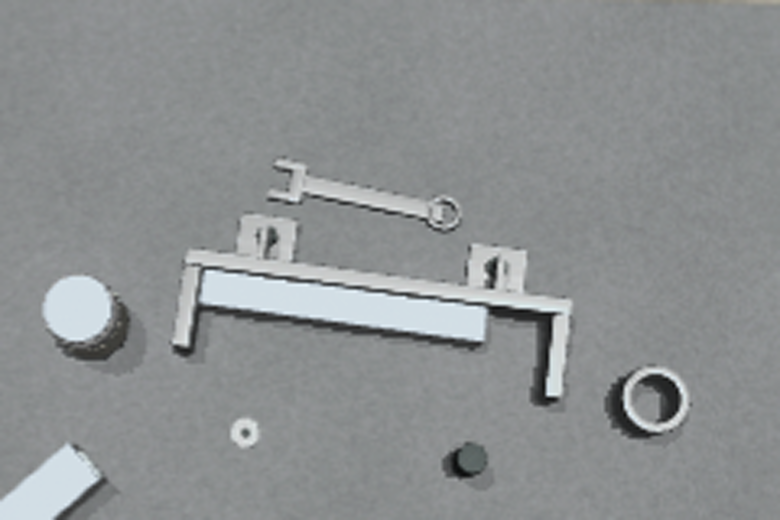

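The picture shows the piece (200,290) to (487,325) in the bay against the fence. The tin (78,308), coupling (655,400) and wrench are undisturbed. The fit leaves 2-5 mm unsure at the +y end, so I'll give that half one gentle seating push.

```bash
python3 -m inch '[{"tx":2.2,"ty":5.2,"tz":0,"ax":0,"ay":0,"az":0,"jaw":0},{"tx":2.2,"ty":5.2,"tz":0,"ax":0,"ay":0,"az":0,"jaw":0},{"tx":2.2,"ty":5.2,"tz":0,"ax":0,"ay":0,"az":0,"jaw":0},{"tx":2.2,"ty":5.2,"tz":0,"ax":0,"ay":0,"az":0,"jaw":0},{"tx":0,"ty":1,"tz":3.6,"ax":0,"ay":0,"az":0,"jaw":0},{"tx":0,"ty":0,"tz":3.6,"ax":0,"ay":0,"az":0,"jaw":0},{"tx":0,"ty":0,"tz":3.5,"ax":0,"ay":0,"az":0,"jaw":0},{"tx":0,"ty":0,"tz":0,"ax":0,"ay":0,"az":0,"jaw":0}]'
python3 -c "
from h import *
rep()"
```

```text
t: 17.2
ee_pos: [609.0, 78.5, 10.5]
orientation: [-2.363, -2.066, 0.007]
ft_force: [-0.3, -0.8, 0.3]
width: 0.5
tube jig [-1.9359e+01  2.6817e+01 -8.0000e-03] end+ [-20. 147.] end- [-18. -93.] gap pillar,+ck,-ck,fence [84.2  1.1 54.7  3.3]
tcp jig [-70.   67.1] z 10.5 yaw deg 88.8 in tube (s,n) 40.7 -50.3 t 17.2 F [-0.3 -0.8  0.3] w 0.5
```

```bash
python3 -m inch '[{"tx":0,"ty":0.8,"tz":0,"ax":0,"ay":0,"az":0,"jaw":0},{"tx":0,"ty":0.8,"tz":0,"ax":0,"ay":0,"az":0,"jaw":0},{"tx":0,"ty":0.6,"tz":0,"ax":0,"ay":0,"az":0,"jaw":0},{"tx":0,"ty":0.3,"tz":0,"ax":0,"ay":0,"az":0,"jaw":0},{"tx":0,"ty":0.2,"tz":0,"ax":0,"ay":0,"az":0,"jaw":0},{"tx":0,"ty":0,"tz":0,"ax":0,"ay":0,"az":0,"jaw":0}]'
python3 -c "
from h import *
rep()"
```

```text
t: 17.95
ee_pos: [635.0, 75.4, 13.6]
orientation: [-2.363, -2.067, 0.005]
ft_force: [-6.1, 0.9, 5.4]
width: 0.6
tube jig [-1.9359e+01  2.6817e+01 -8.0000e-03] end+ [-20. 147.] end- [-18. -93.] gap pillar,+ck,-ck,fence [84.2  1.1 54.7  3.3]
tcp jig [-43.9  66.9] z 13.6 yaw deg 88.8 in tube (s,n) 40.3 -24.2 t 17.95 F [-6.1  0.9  5.4] w 0.6
```

Contact is firm at jig x = -43.9, against -43.7 at the other spot, so the piece is parallel to the fence and stopped by it. I'll retreat, take a final check and hand in.

```bash
python3 -m inch '[{"tx":0,"ty":-2,"tz":0,"ax":0,"ay":0,"az":0,"jaw":0},{"tx":0,"ty":-3,"tz":-3,"ax":0,"ay":0,"az":0,"jaw":0},{"tx":0,"ty":-5,"tz":-3,"ax":0,"ay":0,"az":0,"jaw":0},{"tx":0,"ty":-5,"tz":-3,"ax":0,"ay":0,"az":0,"jaw":0},{"tx":0,"ty":-5,"tz":-3,"ax":0,"ay":0,"az":0,"jaw":0},{"tx":0,"ty":-5,"tz":0,"ax":0,"ay":0,"az":0,"jaw":0},{"tx":0,"ty":0,"tz":0,"ax":0,"ay":0,"az":0,"jaw":0}]'
python3 - <<'E'
from h import *
look()
im,d=viewer.get_image('scene'); cv2.imwrite('pics/scene3.png',cv2.resize(im[140:280,140:360,::-1],(790,503),interpolation=cv2.INTER_CUBIC))
E
```

```text
t: 18.82
ee_pos: [385.7, 108.4, 134.0]
orientation: [-2.363, -2.07, 0.002]
ft_force: [-0.2, 0.8, 0.4]
width: 0.0
True 233   top [-18.479  28.201  -0.   ] 0.66 936
True 229   scene [-1.9229e+01  2.3004e+01 -1.3000e-02] 0.6 530
tube jig [-1.8854e+01  2.5603e+01 -7.0000e-03] end+ [-20. 146.] end- [-18. -94.] gap pillar,+ck,-ck,fence [84.4  2.3 53.5  3.1]
tcp jig [-290.3   72.6] z 134.0 yaw deg 88.8 in tube (s,n) 48.7 -271.1 t 19.02 F [-0.2 -0.5 -0. ] w 0.5
```

View pics/scene3.png

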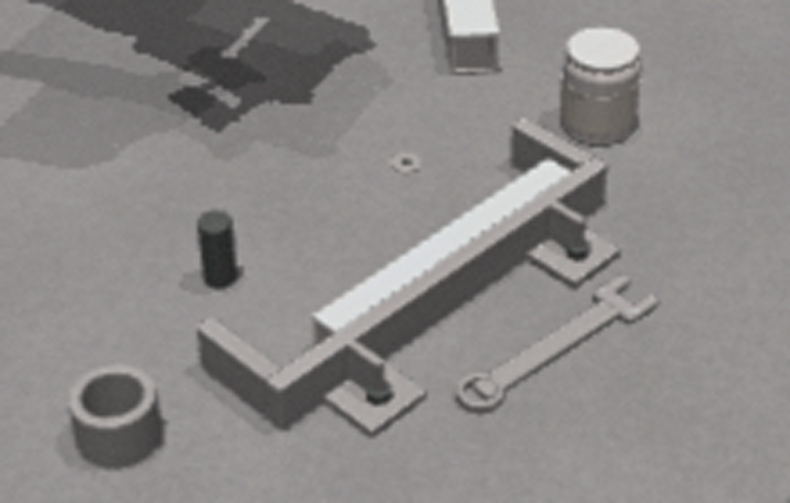

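The piece lies flat along the fence from (330,320) to (555,170), with the tin, coupling and wrench in place and the arm clear.

```bash
python3 -c "
from workcell import ctrl
print(ctrl.close_job())"
```

```text
the job is handed in; nothing more can be done
None
```

The piece is home in the bay, flat and against the back fence, and I handed the job in at about 19 s; no verdict was reported. I only pushed it, with closed fingers. The +y end went in first at about 0.7 rad, was fed into the +y corner, and the −y end was then swung round past the pillar.

- **Seating:** the two seating pushes, about 80 mm apart along the piece, met firm resistance at the same depth (jig x −43.7 and −43.9). That fits a piece parallel to the fence and stopped by it.
- **Camera fit:** it puts the ends at about x = −20 and −18 mm, against −15 when fully home and a limit of −23. The two cameras differ by about 5 mm along the fence and 0.013 rad in angle, which I put down to calibration and partial views rather than a real gap.
- **Surroundings:** the last pictures show the tin, coupling and wrench looking undisturbed. I judged that by eye and did not re-measure them. The robot is clear of everything.
- **What went wrong on the way:** the top camera's fit was unusable while the gripper hid the piece, so I relied on the scene camera there. The force reading briefly reached about 65 N when the piece jammed in the corner, against the 120 N wrist limit.

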